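Shut and lock the contact grill for storing

TASK

The contact grill has been cleaned and is to be put away: push its drip tray fully home into the side, push the open lid down until it is fully shut without slamming it, and slide the catch on the handle all the way to the right so that the lid is locked. Only push with the fingertips: do not grip, force or lift anything or open the lid further, do not tip the grill or shove it out of its place, and leave the other things on the worktop where they stand.

Things in the scene. Friction and masses are not known exactly. Their poses are not given: they have to be found in the camera images.
- grill: the contact grill (sandwich grill): a steel and black plastic appliance standing loose on four rubber feet, 3.5 kg with its lid. Lower half 210 mm (its x, front to back) x 250 mm (its y) x 61 mm high. Origin: centre of the underside, on the worktop; its -x is the front with the handle and thermostat knob, +y its left side with the drip tray, z up. Shut, it is 99 mm high at the lid's top and the handle reaches 150 mm in front of the origin.
- grill_lid (a joint): angle of the lid, rad: 0 = shut flat on the lower half, grows as the lid opens upwards (starts 0.9 to 1.3). Stiff friction hinge: the lid stays at whatever angle it is left; turning it down takes about 0.9 N m when it stands steep, 0.3 N m near shut. It must be pushed all the way; it does not fall or spring back. At 0 it meets soft bumpers that give a millimetre or two under a firm push.
- lid_hinge (a point): the lid's hinge axis at mid-width, 100 mm behind the grill's origin and 64 mm above the worktop. The axes are the lid's: y along the hinge to the grill's left, -x from the hinge towards the handle, z out of the lid's outer face. When shut they are parallel to the grill's.
- lid_push (a point): point on the smooth outer (upper) steel face of the lid at mid-width, 185 mm from the hinge, 35 mm out from the hinge plane, 20 mm short of the lid's front edge; z is the outward normal. The black handle bar, 170 mm wide, runs on from that edge to 250 mm from the hinge, its top 33 mm above the hinge plane (97 mm above the worktop when shut).
- grill_catch (a joint): travel of the lock catch along the handle, m: 0 = unlocked, 0.024 = fully across and locked; moving it to the grill's -y (the right, facing the grill) locks. Starts 0 to 0.003. About 2 N of friction; it stays where it is left. Its hook passes under a keeper on the lower half only when the lid is shut; thrown early, the hook lands on the keeper and holds the lid about 0.07 rad open.
- catch_top (a point): centre of the top of the catch's grey thumb piece, which slides on top of the black handle bar, 230 mm from the hinge: 22 mm (x) x 26 mm (y) and standing 16 mm above the bar's flat top. At 0 travel it is 12 mm left of the handle's middle, leaving 60 mm of free bar to its left. Axes are the lid's: it slides along -y.
- grill_tray (a joint): how far the drip tray is out, m: 0 = fully home, grows as it comes out to the grill's left (+y). Starts 0.040 to 0.070. About 2 N of friction; stays where it is left.
- tray_end (a point): centre of the outer end face of the drip tray's grey grip, 64 mm wide (grill's x) and 18 mm tall, 18 mm above the worktop. The tray slides along the grill's y; fully home, this face still stands 38 mm out from the grill's left side, 20 mm in front of the grill's middle.
- mug_1: bystander, loose, not to be disturbed: white dotted mug with a handle, 82 x 114 x 91 mm, at the front right by the sink. Origin: centre of its underside.
- lemon_1: bystander, loose, not to be disturbed: lemon, 78 x 55 x 56 mm, lying in front of the grill. Origin: centre of its underside.
- dip_dish: bystander, loose, not to be disturbed: small round dip dish, 93 mm across, 29 mm high, in front of the grill. Origin: centre of its underside.
- fork_1: bystander, loose, not to be disturbed: table fork, 193 mm long, in front of the grill. Origin: centre of its underside.
- glass_1: bystander, loose, not to be disturbed: small clear tumbler, 49 mm across, 62 mm high, at the front left. Origin: centre of its underside.
- mill_1: bystander, loose, not to be disturbed: wooden pepper mill, 58 mm across, 170 mm high, in the row along the back. Origin: centre of its underside.
- spice_jar_1: bystander, loose, not to be disturbed: spice jar with a screw cap, 42 mm across, 96 mm high, in the row along the back. Origin: centre of its underside.
- mill_2: bystander, loose, not to be disturbed: small grey-topped salt shaker, 44 mm across, 90 mm high, in the row along the back. Origin: centre of its underside.
- bottle_3: bystander, loose, not to be disturbed: washing-up liquid bottle, 52 x 86 x 219 mm, at the back right. Origin: centre of its underside.
- tin_1: bystander, loose, not to be disturbed: food tin, 75 mm across, 58 mm high, at the back left. Origin: centre of its underside.

How it is judged:
At the end, for the whole second after the job is handed in: The drip tray is within 4 mm of fully home, the lid within 0.03 rad of shut, the catch at least 20 of its 24 mm across, and the grill stands level and still within 50 mm of where it was (value of joint grill_tray below 0.004 m and value of joint grill_lid below 0.03 rad and value of joint grill_catch above 0.02 m and distance of grill from where it was at the start of the episode below 0.05 m and angle between grill's own z axis and vertical below 0.03 rad and linear speed of grill below 0.01 m/s); the robot touches nothing.
It fails at once if the lid is slammed (turning faster than 1.8 rad/s as it closes) (value of joint grill_lid below 0.15 rad and velocity of joint grill_lid below -1.8 rad/s).
It fails at once if the lid is lifted further open (past 1.5 rad) (value of joint grill_lid above 1.5 rad).
It fails at once if the grill is lifted, tipped more than 0.12 rad or shoved more than 60 mm (height (world z) of grill above 0.02 m or angle between grill's own z axis and vertical above 0.12 rad or distance of grill from where it was at the start of the episode above 0.06 m).
It fails at once if a part of the grill is gripped or forced (more than 80 N from the fingers) (contact force between the fingers and grill above 80 N).
It fails at once if another thing on the worktop is moved more than 30 mm or lifted (distance of any of mug_1, lemon_1, dip_dish, fork_1, glass_1, mill_1, spice_jar_1, mill_2, bottle_3, tin_1 from where it was at the start of the episode above 0.03 m).
It also fails if it takes over 58 s, if anything falls off the work surface, if the arm or the gripper's body presses on something with over 40 N, if the wrist force passes 120 N, or if a joint passes its speed limit or range.

ROBOT

A 6-joint arm with a two-finger parallel gripper is mounted at the origin on a cart in front of the work surface, level with it; the furniture and walls round the work are solid. World frame = base frame: x ahead of the robot, y to its left, z up, the work surface at z = 0. Lengths are in m, angles in rad, forces in N, time in s.
With the tool pointing down it reaches from about 0.4 to 0.825 m from the base axis. Payload 7 kg.
Tool frame: the origin (TCP) lies on the centre line of the jaws, within the pads' length; the fingertips stand 17 mm ahead of it and the grasp point (between the pads) lies 2 mm behind it; z points along the fingers, y is the direction in which the jaws open and shut (so a half turn about z gives the same grasp; the last joint's range is limited). The gripper opens to 88 mm and grips with 3 to 60 N. Pads are 19 mm wide; open, the fingers measure 130 mm over their backs; the gripper's body (78 mm by 193 mm) begins 47 mm behind the grasp point.
Start: joints at [0.288, 0.359, 0.012, 0, -1.224, -0.288], TCP at [0.675, -0, 0.244] pointing down, gripper open.
Joint ranges: [-3.07, 3.07], [-1.43, 2.12], [-1.02, 1.25], [-3.03, 1.67], [-3.05, -0], [-3.03, 3.03]. Speed limits (rad/s): [2.39, 2.39, 3.01, 3.14, 3.14, 3.14].

INTERFACE

Orientations are given as a unit quaternion [w, x, y, z].
In Python, from rig import manip gives the robot as it stands.
- The arm moves only by the tool drive_tool, never from a script. Its arguments are lists of equal length, an entry for each row: "travel": the shift along the world's x, y, z in units of 25 mm (1.0 is 25 mm), a list of three; "rot": the turn, a rotation vector about the world's x, y, z in units of 8 degrees (1.0 is 8 degrees), a list of three. In form: {"travel": [[dx, dy, dz], ...], "rot": [[ax, ay, az], ...]}. A call has 1 to 5 rows; each row shifts and turns the commanded pose from where the row before left it; what a row does not reach is not made up. A row lasts 1/10 s, in which the tool goes at most 50 mm and 8.59 degrees, less where a joint would pass 70% of its speed; a pose out of reach is approached as far as the arm can. A call is refused whole if a number of a shift passes 1 or a number of a turn 1, either way. A call with a gripper value outside its range is refused whole. "gripper" is the closure, from 0 (fully open) to 1 (shut), set as the call begins (left out, the last holds). The fingers move at their own pace and stop on an object; "grip_force" is the grip in N (left out, the last holds). Time passes only in rows, so rows that do not move let the fingers close. It gives the time, the measured TCP pose, the force and the opening at its end, in the units of the state.
- manip.read_state(): the state, without advancing time (a new reading comes with each control period).
- manip.get_image(name): name is "scene" or "side" or "wrist"; returns a dict with "pixels" (400x640x3 uint8, red, green, blue), "camera_matrix" (3x3 intrinsics, pixels), "world_to_cam" (4x4, takes a point from world to camera coordinates). Camera axes: x right, y up, looking along -z (the intrinsics and any distortion apply to the point x, -y, -z); pixel columns grow to the right and rows downward; lengths in m; the calibration is good to about 2 mm. A picture is of the moment at which its call begins. There is no depth.
- manip.sign_off(): hands the job in, once; it reports no verdict.
Trained networks look in the newest picture that a camera, given by its name, has taken for a name from the list of things; names that differ only in an ending like _2 or _b are one class to them, and where a whole thing is asked for, a point or a joint stands for the part that bears it (a point fixed in the world has none). Each returns a list of dicts, best first, with "conf" (0 to 1); they miss things now and then, are a little off and sometimes report something else, mostly with a low value. They report only what shows in the picture. A call takes as long as a camera call.
- manip.boxes_of(camera, thing): "rect" ([left, top, width, height] in pixels, round what is visible of it).
- manip.cut_out(camera, thing): "region" (400x640 bool, what is visible of it) and "rect" ([left, top, width, height] in pixels, round what is visible of it).
- manip.pinpoint(camera, thing): "at" ([column, row] in pixels: a listed point, or the origin of a listed thing).
The state is a dict: "t": time; "qpos": joint angles; "joint_velocities": joint speeds; "effort": joint torques, N m; "tcp_pos": TCP position; "ee_rot": TCP orientation; "force": force on the tool from outside, world axes, zero at the start; "wrist_torque": the same for the moment, N m; "gripper_width": finger opening in m.
Only numpy, scipy, OpenCV 4.12 (cv2) and the standard library are available. Lean on these libraries where they do the work, as an engineer would, in place of code of your own. Each camera call takes 0.05 s, during which the arm holds its last target.

## Working session

There is one attempt and no reset: what is moved stays moved. The work goes in short steps, Python scripts to look and compute and a tool call to move; the robot and the scene stay as the last step left them, time stands still between calls to the robot, and variables do not carry over. Pictures are saved under pics/ and viewed, and the job is handed in when it is done.

Besides the shell and the picture viewer there is one more tool, called as a command line: name --argument value ..., lists and objects as JSON in quotes. drive_tool: Moves the arm, as the interface text tells. Its arguments: {"type":"object","properties":{"travel":{"type":"array"},"rot":{"type":"array"},"gripper":{"type":"number"},"grip_force":{"type":"number"}},"required":["travel","rot"]}

```bash
mkdir -p pics; cat > h.py <<'E'
from rig import manip
import numpy as np, cv2
def shot(c,fn):
    im=manip.get_image(c); cv2.imwrite('pics/'+fn,im['pixels'][:,:,::-1]); return im
def proj(im,P):
    P=np.atleast_2d(P); W=np.array(im['world_to_cam']);K=np.array(im['camera_matrix'])
    c=P@W[:3,:3].T+W[:3,3]; c=c*[1,-1,-1]; u=c@K.T; return u[:,:2]/u[:,2:]
def ray(im,uv):
    W=np.array(im['world_to_cam']);K=np.array(im['camera_matrix'])
    d=np.linalg.inv(K)@[uv[0],uv[1],1]; d=d*[1,-1,-1]; R=W[:3,:3]
    return -R.T@W[:3,3], R.T@d
def atz(im,uv,z):
    o,d=ray(im,uv); return o+d*(z-o[2])/d[2]
E
python3 - <<'E'
from h import *
for c in ['scene','side','wrist']:
    im=shot(c,c+'0.png'); o,_=ray(im,(320,200)); print(c,o.round(3))
    for t in ['grill','lid_hinge','lid_push','catch_top','tray_end']:
        r=manip.pinpoint(c,t); print(t,[(np.round(x['at'],1),round(x['conf'],2)) for x in r[:2]])
print(manip.read_state())
E
```

```text
scene [-0.033 -0.518  0.891]
grill [(array([326.5, 226.9]), 0.78), (array([303., 291.]), 0.42)]
lid_hinge []
lid_push [(array([330.7, 162.6]), 0.64), (array([341.9, 168.7]), 0.51)]
catch_top [(array([325.9, 226.2]), 0.54), (array([324.8, 148.9]), 0.5)]
tray_end [(array([275. , 187.7]), 0.63)]
side [ 0.113 -0.856  0.557]
grill [(array([331.4, 246.4]), 0.75)]
lid_hinge [(array([372.7, 218.5]), 0.87), (array([380.7, 208. ]), 0.54)]
lid_push [(array([341.1, 158.2]), 0.73)]
catch_top [(array([332. , 138.1]), 0.72)]
tray_end [(array([305.3, 206. ]), 0.62)]
wrist [ 0.674 -0.078  0.386]
grill [(array([262.8, 316.4]), 0.39)]
lid_hinge []
lid_push [(array([492.9, 165.8]), 0.71)]
catch_top [(array([591.7, 224.3]), 0.79)]
tray_end [(array([233.8, 152.1]), 0.39)]
{'t': 0.9, 'qpos': array([ 2.88077391e-01,  3.58577146e-01,  1.18897462e-02, -9.33602258e-06,
       -1.22411746e+00, -2.88089222e-01]), 'joint_velocities': array([ 0.00221308, -0.00032458,  0.00109651,  0.00086666,  0.00106671,
       -0.00183379]), 'effort': array([ 1.20217184e-03, -5.82355893e+01,  2.93299681e+01,  7.00256735e+00,
        1.25993739e-02,  7.31535408e-06]), 'tcp_pos': array([ 6.74964383e-01, -3.45482182e-05,  2.43569879e-01]), 'ee_rot': array([-1.65472560e-06, -7.07101477e-01,  7.07112085e-01,  5.89361608e-06]), 'force': array([0.05468842, 0.09077572, 0.5762138 ]), 'wrist_torque': array([-0.00970226, -0.06876331,  0.0062463 ]), 'gripper_width': 0.0873347120571601}
```

View pics/scene0.png

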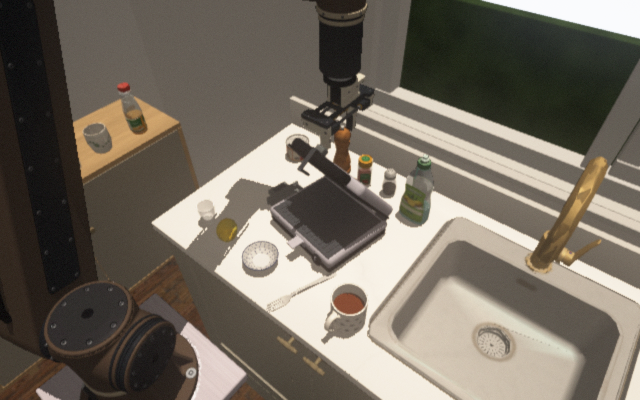

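View pics/side0.png

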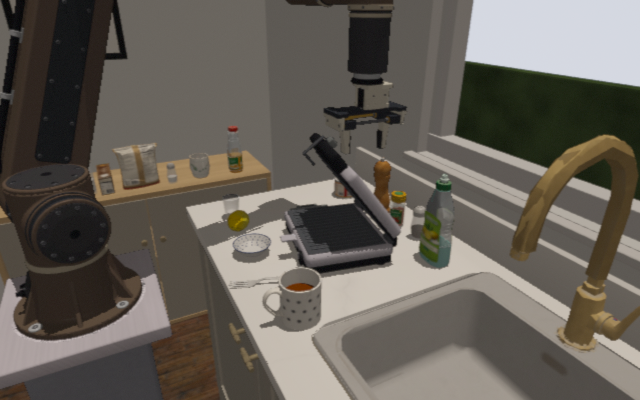

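View pics/wrist0.png

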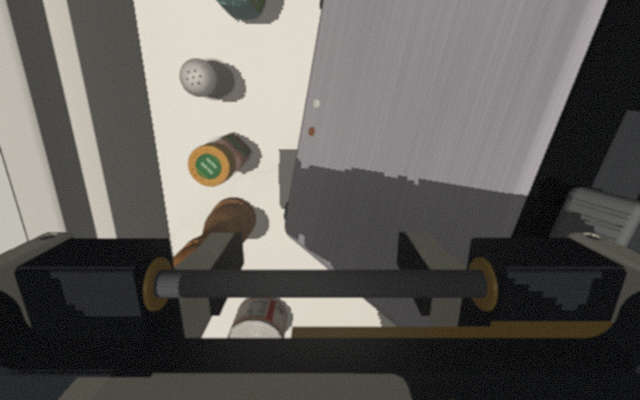

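```bash
python3 - <<'E'
import cv2
a=cv2.imread('pics/scene0.png')[130:280,230:410]; cv2.imwrite('pics/sc0z.png',cv2.resize(a,None,fx=4,fy=4,interpolation=cv2.INTER_CUBIC))
a=cv2.imread('pics/side0.png')[125:275,260:420]; cv2.imwrite('pics/si0z.png',cv2.resize(a,None,fx=4,fy=4,interpolation=cv2.INTER_CUBIC))
E
```

```text
(no output)
```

View pics/sc0z.png

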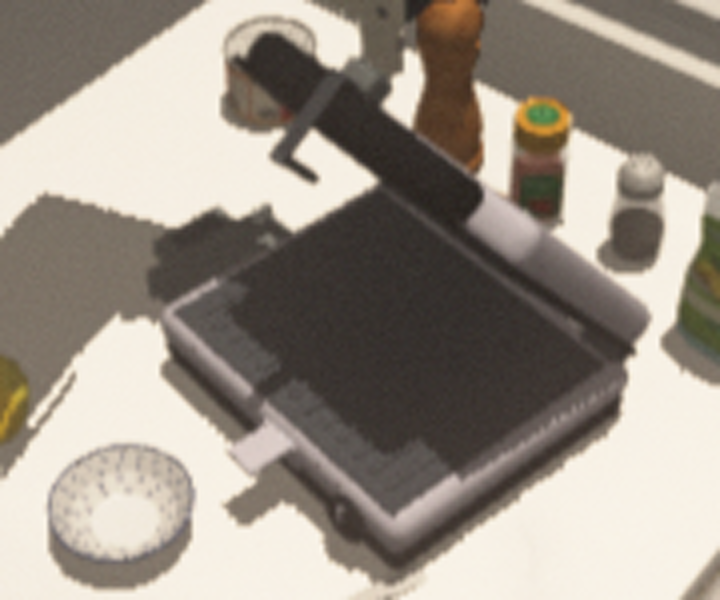

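View pics/si0z.png

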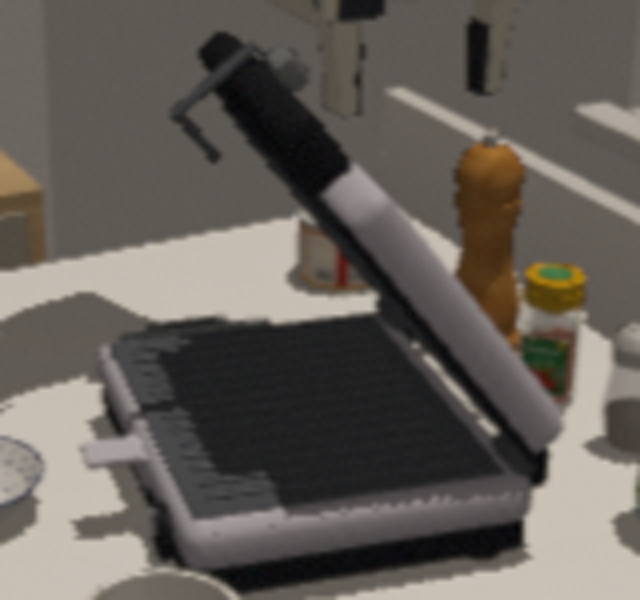

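```bash
cat > model.py <<'E'
from h import *
from scipy.optimize import least_squares
def base(p,P):
    c,s=np.cos(p[2]),np.sin(p[2]); P=np.atleast_2d(P)
    return P@np.array([[c,-s,0],[s,c,0],[0,0,1]]).T+[p[0],p[1],0]
def lid(p,P):
    a=p[3]; P=np.atleast_2d(P)  # -x axis goes up with a
    R=np.array([[np.cos(a),0,np.sin(a)],[0,1,0],[-np.sin(a),0,np.cos(a)]])
    return base(p,P@R.T+[.1,0,.064])
CT=[-.23,.012,.049]; LP=[-.185,0,.035]
def tray(p,d): return base(p,[-.02,.125+.038+d,.018])
E
python3 - <<'E'
from model import *
ims={c:manip.get_image(c) for c in ['scene','side','wrist']}
ob=[('scene',0,(-.105,.125,.056),(271,209)),('scene',0,(-.105,-.125,.056),(330,262)),('scene',0,(.105,-.125,.056),(386.5,224)),
('side',0,(-.105,.125,.056),(285,213)),('side',0,(-.105,-.125,.05),(308,264)),('side',0,(.105,-.125,.05),(391,248)),
('side',1,CT,(332,139)),('wrist',1,CT,(591.7,224.3)),('wrist',1,LP,(492.9,165.8)),('side',1,LP,(341,158)),('scene',1,LP,(330.7,162.6)),('scene',1,CT,(324.8,148.9))]
def f(p):
    return np.concatenate([(proj(ims[c],(lid if l else base)(p,P))[0]-uv)*(0.3 if c=='wrist' else 1) for c,l,P,uv in ob])
r=least_squares(f,[.6,-.1,0,1.1],loss='soft_l1'); print(r.x.round(4)); 
for o,e in zip(ob,f(r.x).reshape(-1,2)): print(o[0],o[2],e.round(1))
p=r.x; np.save('p.npy',p)
# tray: d from pins
for c,uv in [('scene',(275,187.7)),('side',(305.3,206)),('wrist',(233.8,152))]:
    print(c,uv,[proj(ims[c],tray(p,d))[0].round(1) for d in (.04,.055,.07)])
print('CT',lid(p,CT),'LP',lid(p,LP),'tray',tray(p,.055))
for c,z in [('scene',130),('side',125)]:
    a=ims[c]['pixels'][:,:,::-1].copy()
    a=cv2.resize(a,None,fx=4,fy=4,interpolation=cv2.INTER_CUBIC)
    def L(P,col):
        q=((proj(ims[c],P)+.5)*4).astype(int); cv2.polylines(a,[q.reshape(-1,1,2)],True,col,1)
    for zz in (0.005,.061): L(base(p,[(sx*.105,sy*.125,zz) for sx,sy in((1,1),(1,-1),(-1,-1),(-1,1))]),(0,255,0))
    for zz in (0,.035): L(lid(p,[(x,y,zz) for x,y in((0,.125),(0,-.125),(-.205,-.125),(-.205,.125))]),(0,0,255))
    L(lid(p,[(x,y,.033) for x,y in((-.205,.085),(-.205,-.085),(-.25,-.085),(-.25,.085))]),(255,0,255))
    for d in (.04,.07): L(base(p,[(-.02+x,.163+d,zz) for x,zz in((-.032,.009),(.032,.009),(.032,.027),(-.032,.027))]),(255,255,0))
    x0=230 if c=='scene' else 260
    cv2.imwrite(f'pics/ov_{c}.png',a[z*4:(z+150)*4,x0*4:(x0+180)*4])
for t in ['mug_1','lemon_1','dip_dish','glass_1','mill_1','spice_jar_1','mill_2','bottle_3','tin_1','fork_1']:
    o=[]
    for c in ['scene','side']:
        r=manip.pinpoint(c,t)
        if r: o.append((atz(ims[c],r[0]['at'],0)[:2].round(3),round(r[0]['conf'],2)))
    print(t,o)
E
```

```text
[ 0.5707 -0.0463 -0.1719  0.9034]
scene (-0.105, 0.125, 0.056) [-3.5 -1.1]
scene (-0.105, -0.125, 0.056) [-0.5  2.2]
scene (0.105, -0.125, 0.056) [ 2.3 -3.6]
side (-0.105, 0.125, 0.056) [-2.8 -1.6]
side (-0.105, -0.125, 0.05) [-0.4 -1.5]
side (0.105, -0.125, 0.05) [ 4.4 -0.2]
side [-0.23, 0.012, 0.049] [1.  1.8]
wrist [-0.23, 0.012, 0.049] [-0.1 -0.3]
wrist [-0.185, 0, 0.035] [ 1.4 -0.4]
side [-0.185, 0, 0.035] [0.2 1.9]
scene [-0.185, 0, 0.035] [ 0.5 -0.8]
scene [-0.23, 0.012, 0.049] [-2.3 -1. ]
scene (275, 187.7) [array([276.2, 188.5]), array([273.1, 185.9]), array([270.1, 183.4])]
side (305.3, 206) [array([305.2, 208. ]), array([303.9, 205.9]), array([302.5, 203.8])]
wrist (233.8, 152) [array([384.3, 282.4]), array([381.8, 291.7]), array([379.3, 300.9])]
CT [[ 0.56892362 -0.0338358   0.27497505]] LP [[ 0.58348088 -0.04854195  0.23096578]] tray [[0.58826766 0.17188669 0.018     ]]
mug_1 [(array([ 0.353, -0.259]), 0.79), (array([ 0.36 , -0.243]), 0.88)]
lemon_1 [(array([0.389, 0.148]), 0.79), (array([0.393, 0.157]), 0.56)]
dip_dish [(array([0.373, 0.021]), 0.57)]
glass_1 [(array([0.388, 0.23 ]), 0.96), (array([0.387, 0.234]), 0.81)]
mill_1 [(array([0.78 , 0.062]), 0.9), (array([ 0.788, -0.113]), 0.87)]
spice_jar_1 [(array([ 0.785, -0.01 ]), 0.65), (array([0.794, 0.001]), 0.86)]
mill_2 [(array([0.78 , 0.062]), 0.9), (array([ 0.788, -0.113]), 0.87)]
bottle_3 [(array([ 0.755, -0.195]), 0.92)]
tin_1 [(array([0.766, 0.232]), 0.72), (array([0.774, 0.249]), 0.76)]
fork_1 [(array([ 0.382, -0.123]), 0.64), (array([ 0.379, -0.113]), 0.53)]
```

View pics/ov_scene.png

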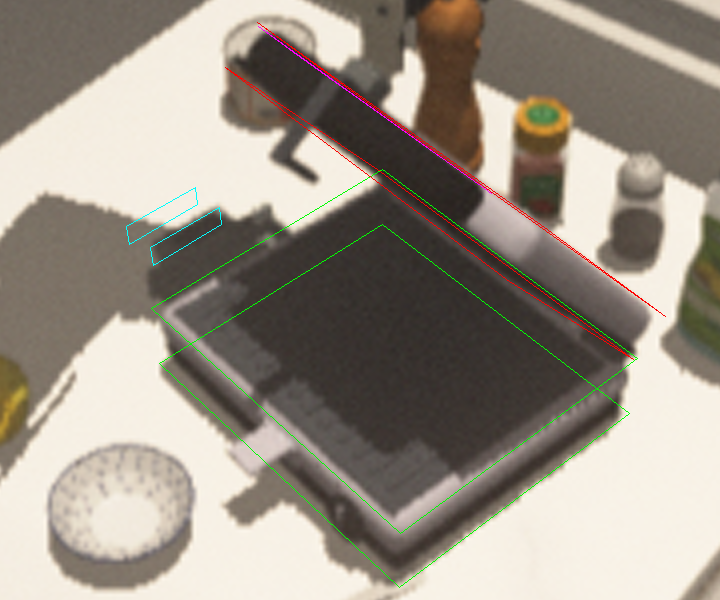

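View pics/ov_side.png

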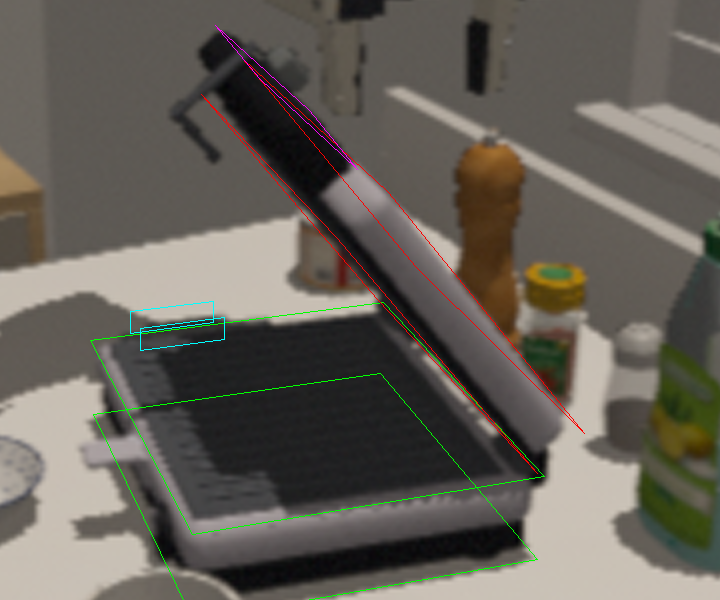

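drive_tool --travel '[[0,1,0],[0,1,0],[0,1,0],[0,1,0],[0,1,0]]' --rot '[[0,0,-0.4],[0,0,-0.4],[0,0,-0.43],[0,0,0],[0,0,0]]' --gripper 1 --grip_force 20

```text
t: 2.55
tcp_pos: [0.6749, 0.1259, 0.2436]
ee_rot: [0.0, -0.644, 0.765, -0.0]
force: [0.9, 0.1, 0.3]
gripper_width: 0.053
```

drive_tool --travel '[[0,1,0],[0,1,0],[0,1,0],[0,1,0],[0,1,0]]' --rot '[[0,0,0],[0,0,0],[0,0,0],[0,0,0],[0,0,0]]'

```text
t: 3.05
tcp_pos: [0.6749, 0.2511, 0.2436]
ee_rot: [-0.0, -0.644, 0.765, -0.0]
force: [0.8, 0.6, 0.0]
gripper_width: 0.0133
```

```bash
python3 - <<'E'
from model import *
p=np.load('p.npy')
for c in ['wrist','side']:
    im=shot(c,c+'1.png')
    r=manip.pinpoint(c,'tray_end'); print([(np.round(x['at'],1),round(x['conf'],2),atz(im,x['at'],.018).round(3)) for x in r[:2]])
    print([proj(im,tray(p,d))[0].round(1) for d in (.04,.055,.07)])
s=manip.read_state(); print(s['t'],s['tcp_pos'],s['gripper_width'],s['force'])
E
```

```text
[(array([382.4,  81.4]), 0.75, array([0.588, 0.163, 0.018]))]
[array([383.4,  75.9]), array([382.6,  90. ]), array([381.8, 103.8])]
[(array([303.9, 204.5]), 0.61, array([0.593, 0.181, 0.018]))]
[array([305.2, 208. ]), array([303.9, 205.9]), array([302.5, 203.8])]
3.25 [0.67481737 0.25075961 0.24320321] 0.0015346512190432815 [-0.02633601 -0.34615091  0.25827637]
```

View pics/wrist1.png

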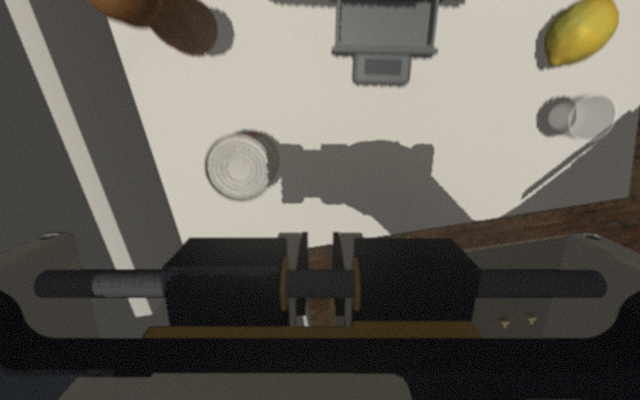

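View pics/side1.png

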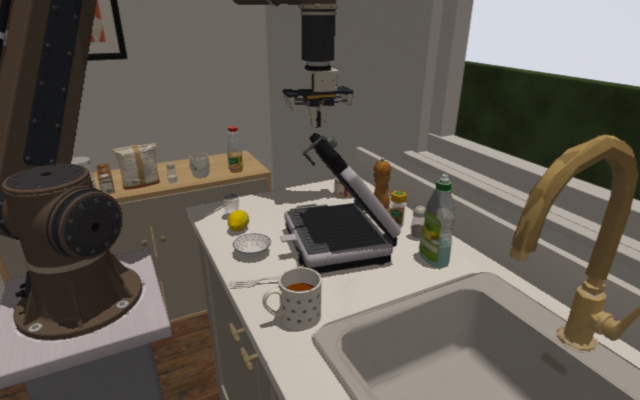

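drive_tool --travel '[[-0.7,-0.1,-0.8],[-0.7,-0.2,-1],[-0.7,-0.2,-1],[-0.6,-0.2,-1],[-0.4,-0.2,-1]]' --rot '[[0,0,0],[0,0,0],[0,0,0],[0,0,0],[0,0,0]]'

```text
t: 3.75
tcp_pos: [0.5967, 0.2264, 0.1232]
ee_rot: [0.0, -0.644, 0.765, 0.0]
force: [0.8, 0.2, -0.7]
gripper_width: 0.0004
```

drive_tool --travel '[[0,-0.2,-1],[0,-0.2,-1],[0,0,-1],[0,0,-0.7],[0,0,0]]' --rot '[[0,0,0],[0,0,0],[0,0,0],[0,0,0],[0,0,0]]'

```text
t: 4.25
tcp_pos: [0.5961, 0.2157, 0.0286]
ee_rot: [-0.002, -0.643, 0.766, 0.0]
force: [0.5, -0.0, -0.2]
gripper_width: 0.0005
```

```bash
python3 - <<'E'
from model import *
im=shot('wrist','wrist2.png')
im=shot('side','side2.png')
im=shot('scene','scene2.png')
E
```

```text
(no output)
```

View pics/wrist2.png

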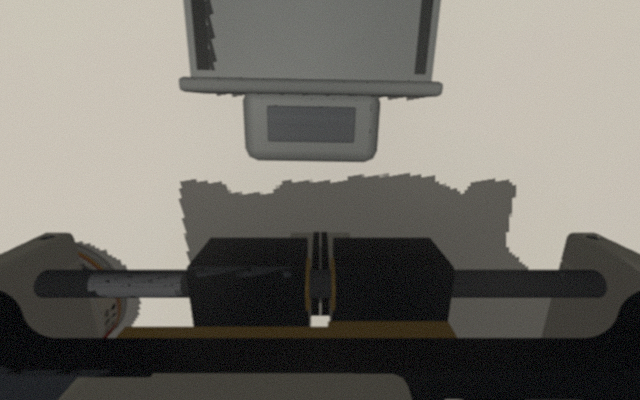

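View pics/scene2.png

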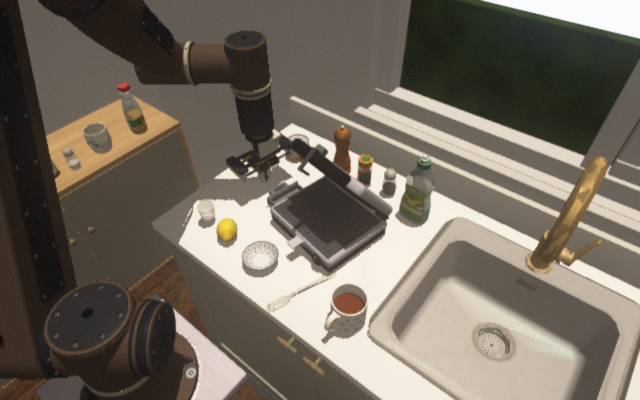

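drive_tool --travel '[[-0.1,-0.6,0],[-0.1,-0.6,0],[-0.1,-0.6,0],[-0.1,-0.6,0],[-0.1,-0.4,0]]' --rot '[[0,0,0],[0,0,0],[0,0,0],[0,0,0],[0,0,0]]'

```text
t: 4.9
tcp_pos: [0.5853, 0.1462, 0.0317]
ee_rot: [0.001, -0.644, 0.765, -0.0]
force: [0.7, 1.5, 0.7]
gripper_width: 0.0009
```

drive_tool --travel '[[-0.03,-0.2,0],[-0.03,-0.2,0],[0,0,0]]' --rot '[[0,0,0],[0,0,0],[0,0,0]]'

```text
t: 5.2
tcp_pos: [0.5833, 0.1368, 0.031]
ee_rot: [-0.0, -0.644, 0.765, 0.0]
force: [0.4, -0.0, -0.4]
gripper_width: 0.0001
```

```bash
python3 - <<'E'
from model import *
im=shot('wrist','wrist3.png')
E
```

```text
(no output)
```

View pics/wrist3.png

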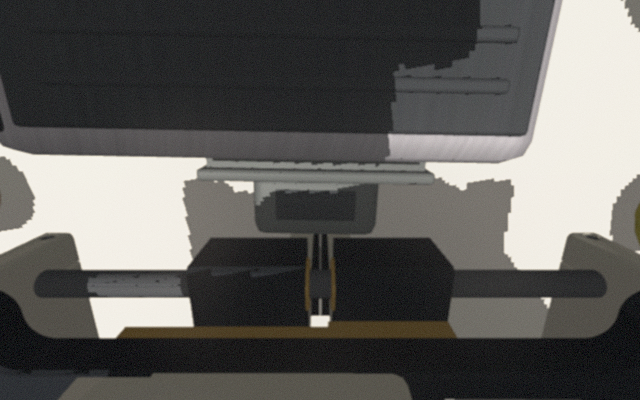

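drive_tool --travel '[[-0.03,-0.16,0],[-0.02,-0.14,0],[0,-0.1,0],[0,0,0]]' --rot '[[0,0,0],[0,0,0],[0,0,0],[0,0,0]]'

```text
t: 5.65
tcp_pos: [0.582, 0.1296, 0.0309]
ee_rot: [0.001, -0.644, 0.765, 0.001]
force: [-5.0, 12.3, -0.2]
gripper_width: 0.0006
```

drive_tool --travel '[[0,-0.1,0],[0,-0.1,0],[0,0,0]]' --rot '[[0,0,0],[0,0,0],[0,0,0]]'

```text
t: 5.95
tcp_pos: [0.5834, 0.1261, 0.031]
ee_rot: [0.003, -0.644, 0.765, 0.001]
force: [-2.4, 18.3, -4.3]
gripper_width: 0.0003
```

```bash
python3 - <<'E'
from model import *
im=shot('wrist','wrist4.png')
print(manip.read_state()['force'])
E
```

```text
[-1.93342738 17.54402221 -4.51625062]
```

View pics/wrist4.png

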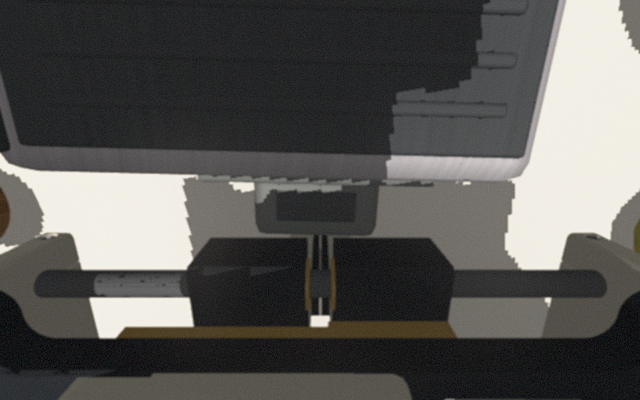

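drive_tool --travel '[[0.1,0.5,0],[0.2,0.9,0.3],[0.2,0.9,1],[0.2,0.5,1],[0.2,0,1]]' --rot '[[0,0,0],[0,0,0],[0,0,0.5],[0,0,1],[0,0,1]]'

```text
t: 6.5
tcp_pos: [0.6053, 0.1949, 0.115]
ee_rot: [0.0, 0.769, -0.639, 0.0]
force: [0.2, -0.2, 0.7]
gripper_width: 0.0003
```

drive_tool --travel '[[0.5,0,1],[0.5,0,1],[0.5,0,1],[0.5,0,1],[0,0,1]]' --rot '[[0,0,1],[0,0,1],[0,0,1],[0,0,1],[0,0,1]]'

```text
t: 7.0
tcp_pos: [0.6559, 0.1929, 0.2398]
ee_rot: [0.001, 0.941, -0.338, 0.0]
force: [-0.5, 0.2, -0.7]
gripper_width: 0.0003
```

drive_tool --travel '[[0,-0.5,1],[0,-0.5,1],[0,-0.5,1],[0,-0.5,1],[0,0,0]]' --rot '[[0,0,1],[0,0,1],[0,0,1],[0,0,0.75],[0,0,0]]'

```text
t: 7.5
tcp_pos: [0.6562, 0.1418, 0.3439]
ee_rot: [-0.001, 0.996, -0.085, 0.003]
force: [0.6, 0.6, 0.4]
gripper_width: 0.0005
```

```bash
python3 - <<'E'
from model import *
p=np.load('p.npy')
ims={}
for c in ['wrist','side','scene']:
    im=ims[c]=shot(c,c+'5.png')
    for t,P in [('lid_push',lid(p,LP)),('catch_top',lid(p,CT)),('tray_end',tray(p,0)),('lid_hinge',lid(p,[0,0,0])),('grill',base(p,[0,0,0]))]:
        r=manip.pinpoint(c,t); print(c,t,[(np.round(x['at'],1),round(x['conf'],2)) for x in r[:2]],proj(im,P)[0].round(1))
s=manip.read_state(); print(s['t'],s['tcp_pos'],s['ee_rot'],s['qpos'])
E
```

```text
wrist lid_push [(array([540.6, 237.4]), 0.62)] [540.  239.3]
wrist catch_top [] [558.8 282.5]
wrist tray_end [(array([344. , 196.2]), 0.85)] [343. 202.]
wrist lid_hinge [] [468.3 128.2]
wrist grill [(array([417.3,  54.5]), 0.69)] [441.6 187.5]
side lid_push [(array([343.2, 156.4]), 0.96)] [341.2 159.9]
side catch_top [(array([331.7, 140.5]), 0.75)] [333.  140.8]
side tray_end [] [309.  213.9]
side lid_hinge [(array([374.2, 218. ]), 0.91)] [371.8 219. ]
side grill [(array([332.4, 247.4]), 0.59)] [334.2 246.6]
scene lid_push [(array([331.7, 161. ]), 0.96), (array([260.9, 257.9]), 0.56)] [331.2 161.8]
scene catch_top [] [322.5 147.9]
scene tray_end [(array([285.9, 198.2]), 0.56), (array([413.5, 217.4]), 0.16)] [284.5 195.6]
scene lid_hinge [] [354.  194.2]
scene grill [(array([328.4, 228.5]), 0.61), (array([339.7, 328. ]), 0.5)] [327.1 227.8]
8.4 [0.65474832 0.14241813 0.33861684] [ 1.21682307e-06  9.96312652e-01 -8.57968360e-02  5.75831409e-05] [ 5.04520983e-01  3.10817870e-01  1.55036639e-01  6.69478642e-05
 -1.41492078e+00  8.94460061e-01]
```

View pics/wrist5.png

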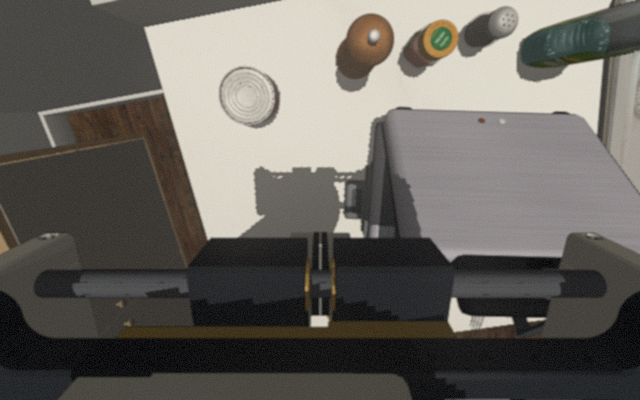

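View pics/scene5.png

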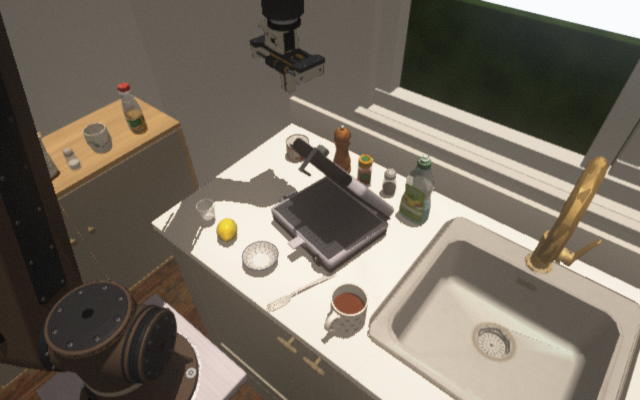

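```bash
python3 - <<'E'
from model import *
ims={c:manip.get_image(c) for c in ['scene','side','wrist']}
HG=[0,0,0];T0=(-.02,.163,.018)
ob=[('scene',0,(-.105,.125,.056),(271.5,210)),('scene',0,(-.105,-.125,.056),(331,262)),
('scene',1,LP,(331.7,161)),('side',1,LP,(343.2,156.4)),('wrist',1,LP,(540.6,237.4)),('side',1,HG,(374,218)),('side',1,CT,(331.7,140)),
('wrist',0,T0,(344,196.2)),('scene',0,T0,(285.9,198.2)),('side',0,(0,0,0),(332,247)),('scene',0,(0,0,0),(328,228))]
def f(p): return np.concatenate([(proj(ims[c],(lid if l else base)(p,P))[0]-uv) for c,l,P,uv in ob])
r=least_squares(f,[.57,-.05,-.17,.9],loss='soft_l1'); print(r.x.round(4))
for o,e in zip(ob,f(r.x).reshape(-1,2)): print(o[0],o[2],e.round(1))
p=r.x; np.save('p.npy',p); print(lid(p,LP),lid(p,CT))
A=[];b=[]
for c,uv in [('scene',(331.7,161)),('side',(343.2,156.4)),('wrist',(540.6,237.4))]:
    o,d=ray(ims[c],uv); d/=np.linalg.norm(d); M=np.eye(3)-np.outer(d,d);A.append(M);b.append(M@o)
print('tri',np.linalg.lstsq(np.vstack(A),np.concatenate(b),rcond=None)[0])
# tcp path
for a in np.append(np.arange(p[3],0,-.1),[0]):
    q=p.copy();q[3]=a; P=lid(q,[-.185,-.015,.035])[0]; off=base(q,[.0095,0,0])[0]-base(q,[0,0,0])[0]
    print(round(a,2),(P+off+[0,0,.017]).round(4))
E
```

```text
[ 0.5758 -0.0462 -0.1722  0.8788]
scene (-0.105, 0.125, 0.056) [-2.8 -3.2]
scene (-0.105, -0.125, 0.056) [-0.2  0.8]
scene [-0.185, 0, 0.035] [-0.5  1.1]
side [-0.185, 0, 0.035] [-1.8  4.3]
wrist [-0.185, 0, 0.035] [ 1.3 -0.6]
side [0, 0, 0] [-0.5  0.5]
side [-0.23, 0.012, 0.049] [1.  1.8]
wrist (-0.02, 0.163, 0.018) [-1.4  1.5]
scene (-0.02, 0.163, 0.018) [-0.2 -3.6]
side (0, 0, 0) [ 3.9 -0.9]
scene (0, 0, 0) [ 0.2 -1.3]
[[ 0.58455492 -0.04776119  0.22877659]] [[ 0.56894263 -0.03286499  0.27235823]]
tri [ 0.58774718 -0.04572097  0.2339809 ]
0.88 [ 0.5913 -0.0642  0.2458]
0.78 [ 0.5756 -0.0614  0.2359]
0.68 [ 0.5609 -0.0589  0.2244]
0.58 [ 0.5474 -0.0565  0.2115]
0.48 [ 0.5352 -0.0544  0.1973]
0.38 [ 0.5245 -0.0525  0.1819]
0.28 [ 0.5154 -0.0509  0.1656]
0.18 [ 0.5079 -0.0496  0.1483]
0.08 [ 0.5021 -0.0486  0.1305]
0.0 [ 0.4988 -0.0481  0.116 ]
```

drive_tool --travel '[[0,-1,0],[0,-1,0],[0,-1,0],[0,-1,0],[0,-1,0]]' --rot '[[0,0,0],[0,0,0],[0,0,0],[0,0,0],[0,0,0]]'

```text
t: 9.05
tcp_pos: [0.6546, 0.0165, 0.3387]
ee_rot: [0.0, 0.996, -0.086, 0.0]
force: [0.2, 0.5, -0.2]
gripper_width: 0.0004
```

drive_tool --travel '[[0,-1,-0.4],[-0.2,-1,-0.6],[-0.3,-1,-0.6],[-0.3,-0.3,-0.4],[0,0,0]]' --rot '[[0,0,0],[0,0,0],[0,0,0],[0,0,0],[0,0,0]]'

```text
t: 9.55
tcp_pos: [0.6333, -0.0663, 0.2872]
ee_rot: [0.0, 0.996, -0.087, -0.001]
force: [0.1, -0.2, -0.7]
gripper_width: 0.0005
```

```bash
python3 - <<'E'
from model import *
im=shot('side','side6.png')
a=cv2.imread('pics/side6.png')[80:280,250:450]; cv2.imwrite('pics/side6z.png',cv2.resize(a,None,fx=3,fy=3,interpolation=cv2.INTER_CUBIC))
im=shot('wrist','wrist6.png')
s=manip.read_state(); print(s['t'],s['tcp_pos'])
E
```

```text
9.65 [ 0.63495205 -0.06513723  0.28901021]
```

View pics/side6z.png

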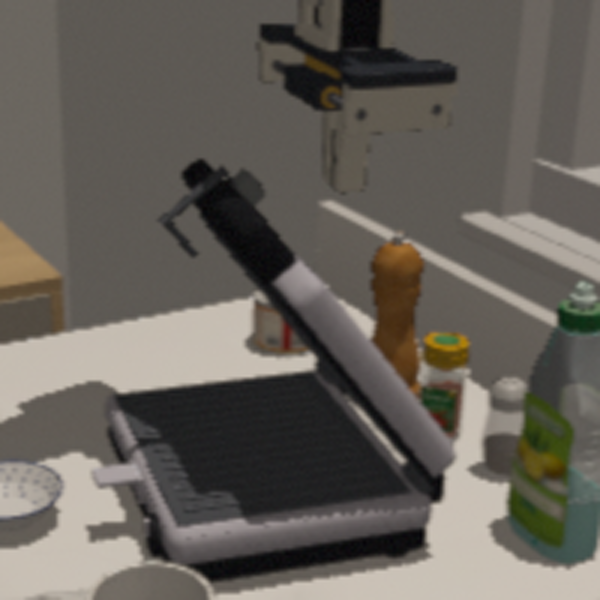

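View pics/wrist6.png

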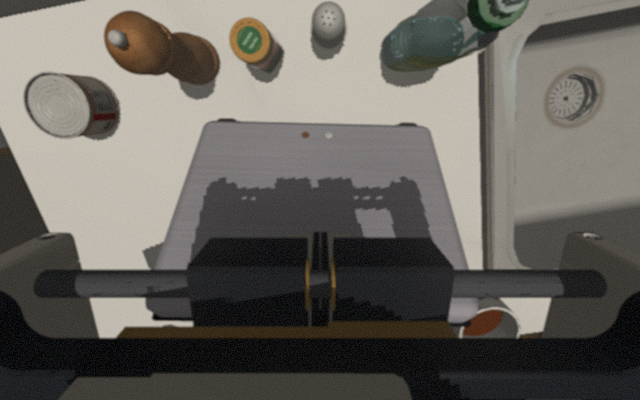

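drive_tool --travel '[[-0.35,0,-0.28],[-0.35,0,-0.28],[-0.35,0,-0.28],[-0.3,0,-0.24],[-0.2,0,-0.16]]' --rot '[[0,0,0],[0,0,0],[0,0,0],[0,0,0],[0,0,0]]'

```text
t: 10.15
tcp_pos: [0.5959, -0.0644, 0.2577]
ee_rot: [-0.0, 0.996, -0.085, 0.0]
force: [0.7, 0.0, 0.1]
gripper_width: 0.0002
```

drive_tool --travel '[[-0.2,0,-0.15],[-0.2,0,-0.15],[0,0,0]]' --rot '[[0,0,0],[0,0,0],[0,0,0]]'

```text
t: 10.45
tcp_pos: [0.5862, -0.0648, 0.2505]
ee_rot: [-0.0, 0.996, -0.086, 0.001]
force: [1.7, 0.9, 1.0]
gripper_width: 0.0002
```

drive_tool --travel '[[-0.3,0.05,-0.22],[-0.3,0.05,-0.22],[-0.3,0.05,-0.24],[-0.28,0.05,-0.25],[-0.27,0.05,-0.26]]' --rot '[[0,0,0],[0,0,0],[0,0,0],[0,0,0],[0,0,0]]'

```text
t: 10.95
tcp_pos: [0.549, -0.0587, 0.2198]
ee_rot: [0.0, 0.996, -0.086, -0.0]
force: [0.8, 1.3, 3.5]
gripper_width: 0.0007
```

```bash
python3 - <<'E'
from model import *
im=shot('side','side7.png')
a=cv2.imread('pics/side7.png')[80:280,250:450]; cv2.imwrite('pics/side7z.png',cv2.resize(a,None,fx=3,fy=3,interpolation=cv2.INTER_CUBIC))
s=manip.read_state(); print(s['t'],s['tcp_pos'],s['force'])
E
```

```text
11.0 [ 0.54740876 -0.05858042  0.21851795] [-0.39633099  0.57549762 -0.03630864]
```

View pics/side7z.png

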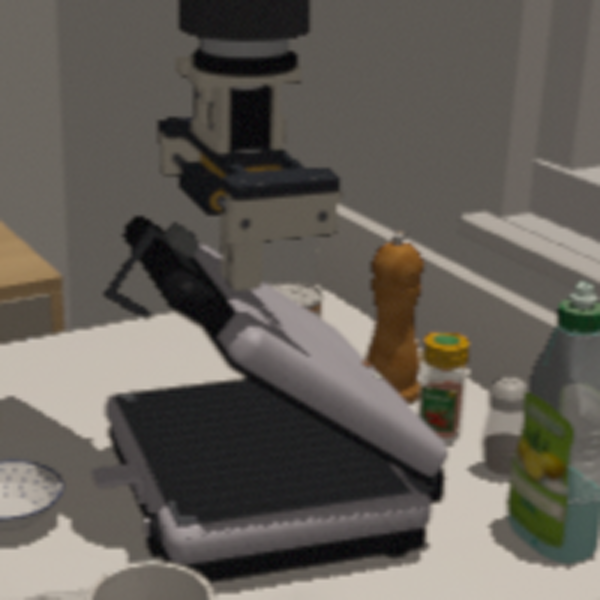

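drive_tool --travel '[[-0.25,0.05,-0.28],[-0.25,0.05,-0.29],[-0.24,0.04,-0.3],[-0.22,0.04,-0.31],[-0.2,0.03,-0.32]]' --rot '[[0,0,0],[0,0,0],[0,0,0],[0,0,0],[0,0,0]]'

```text
t: 11.5
tcp_pos: [0.52, -0.0534, 0.182]
ee_rot: [-0.0, 0.996, -0.086, -0.0]
force: [-0.8, 0.8, 2.5]
gripper_width: 0.0004
```

drive_tool --travel '[[-0.18,0.03,-0.33],[-0.16,0.03,-0.34],[-0.14,0.03,-0.34],[-0.12,0.02,-0.34],[0,0,0]]' --rot '[[0,0,0],[0,0,0],[0,0,0],[0,0,0],[0,0,0]]'

```text
t: 12.0
tcp_pos: [0.5045, -0.0509, 0.1475]
ee_rot: [0.0, 0.996, -0.086, -0.001]
force: [-0.7, -0.1, 0.3]
gripper_width: 0.0004
```

drive_tool --travel '[[-0.08,0.02,-0.28],[-0.07,0.02,-0.28],[-0.05,0.01,-0.28],[-0.03,0.01,-0.25],[0,0,0]]' --rot '[[0,0,0],[0,0,0],[0,0,0],[0,0,0],[0,0,0]]'

```text
t: 12.5
tcp_pos: [0.4994, -0.0493, 0.1207]
ee_rot: [0.0, 0.996, -0.086, -0.001]
force: [-0.6, -0.1, 0.4]
gripper_width: 0.0004
```

drive_tool --travel '[[0,0,-0.1],[0,0,-0.1],[0,0,0]]' --rot '[[0,0,0],[0,0,0],[0,0,0]]'

```text
t: 12.8
tcp_pos: [0.5001, -0.0492, 0.1166]
ee_rot: [-0.0, 0.996, -0.086, 0.0]
force: [-0.6, 0.0, -0.3]
gripper_width: 0.0005
```

drive_tool --travel '[[0,0,-0.08],[0,0,-0.08],[0,0,0]]' --rot '[[0,0,0],[0,0,0],[0,0,0]]'

```text
t: 13.1
tcp_pos: [0.5004, -0.0492, 0.116]
ee_rot: [0.0, 0.996, -0.085, 0.001]
force: [-13.2, 4.1, 34.3]
gripper_width: 0.0005
```

drive_tool --travel '[[0,0,-0.06],[0,0,-0.06],[0,0,0]]' --rot '[[0,0,0],[0,0,0],[0,0,0]]'

```text
t: 13.4
tcp_pos: [0.5004, -0.0493, 0.1158]
ee_rot: [0.0, 0.996, -0.085, 0.001]
force: [-26.6, 7.7, 63.5]
gripper_width: 0.0004
```

drive_tool --travel '[[0,0,0.3],[0,0,0.8],[0,0,0.8],[0,0,0.8],[0,0,0]]' --rot '[[0,0,0],[0,0,0],[0,0,0],[0,0,0],[0,0,0]]'

```text
t: 13.9
tcp_pos: [0.5018, -0.0491, 0.1802]
ee_rot: [-0.001, 0.996, -0.086, 0.003]
force: [0.3, -0.7, 0.8]
gripper_width: 0.0005
```

```bash
python3 - <<'E'
from model import *
p=np.load('p.npy'); p[3]=0
for c in ['side','scene','wrist']:
    im=shot(c,c+'8.png')
    for t,P,z in [('lid_push',LP,.099),('catch_top',CT,.113),('tray_end',None,.018),('lid_hinge',[0,0,0],.064)]:
        Q=lid(p,P) if P else tray(p,0)
        r=manip.pinpoint(c,t); print(c,t,[(np.round(x['at'],1),round(x['conf'],2),atz(im,x['at'],z).round(4)) for x in r[:1]],proj(im,Q)[0].round(1),Q.round(3))
for c,x0,y0 in (('side',240,130),('scene',230,130)):
    a=cv2.imread(f'pics/{c}8.png')[y0:y0+150,x0:x0+190]; cv2.imwrite(f'pics/{c}8z.png',cv2.resize(a,None,fx=4,fy=4,interpolation=cv2.INTER_CUBIC))
s=manip.read_state(); print(s['t'],s['tcp_pos'],s['force'])
E
```

```text
side lid_push [(array([301.7, 213.7]), 0.94, array([ 0.4936, -0.0199,  0.099 ]))] [303.2 215.8] [[ 0.492 -0.032  0.099]]
side catch_top [(array([281.8, 211.5]), 0.49, array([ 0.4448, -0.0136,  0.113 ]))] [283.5 210.8] [[ 0.45  -0.012  0.113]]
side tray_end [] [310.6 213.5] [[0.584 0.118 0.018]]
side lid_hinge [(array([370.6, 219.6]), 0.6, array([ 0.6644, -0.065 ,  0.064 ]))] [373.5 218.5] [[ 0.674 -0.063  0.064]]
scene lid_push [(array([300.8, 216.8]), 0.57, array([ 0.4914, -0.0243,  0.099 ]))] [303.2 218. ] [[ 0.492 -0.032  0.099]]
scene catch_top [(array([284.7, 220. ]), 0.46, array([ 0.4496, -0.0088,  0.113 ]))] [285.8 220.6] [[ 0.45  -0.012  0.113]]
scene tray_end [] [285.7 194.6] [[0.584 0.118 0.018]]
scene lid_hinge [(array([356.8, 198.2]), 0.7, array([ 0.6614, -0.0783,  0.064 ]))] [355.1 193.2] [[ 0.674 -0.063  0.064]]
wrist lid_push [(array([300.6, 229.7]), 0.67, array([ 0.4863, -0.0319,  0.099 ]))] [298.9 223. ] [[ 0.492 -0.032  0.099]]
wrist catch_top [] [283.2 284.1] [[ 0.45  -0.012  0.113]]
wrist tray_end [] [133.8 128.3] [[0.584 0.118 0.018]]
wrist lid_hinge [] [297.3 -39.7] [[ 0.674 -0.063  0.064]]
14.65 [ 0.49998275 -0.04923674  0.17722378] [-0.44361934 -0.33364763  0.49051621]
```

View pics/side8z.png

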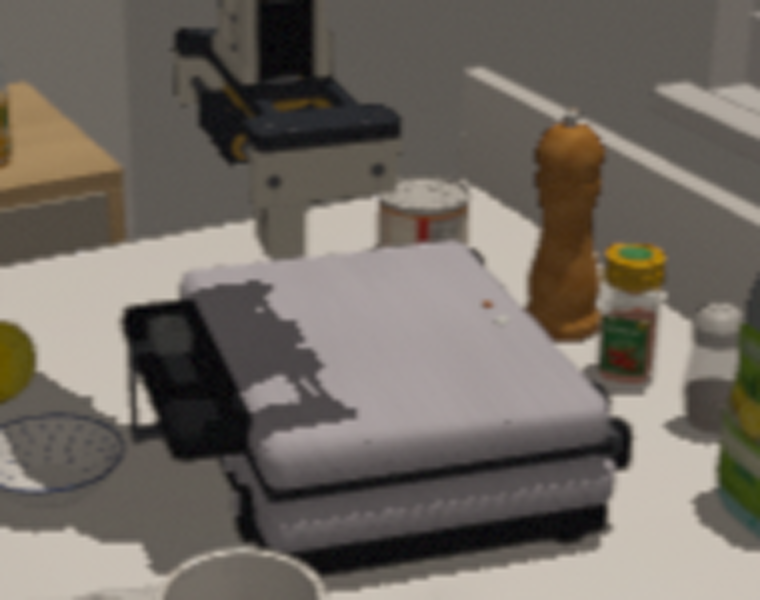

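View pics/scene8z.png

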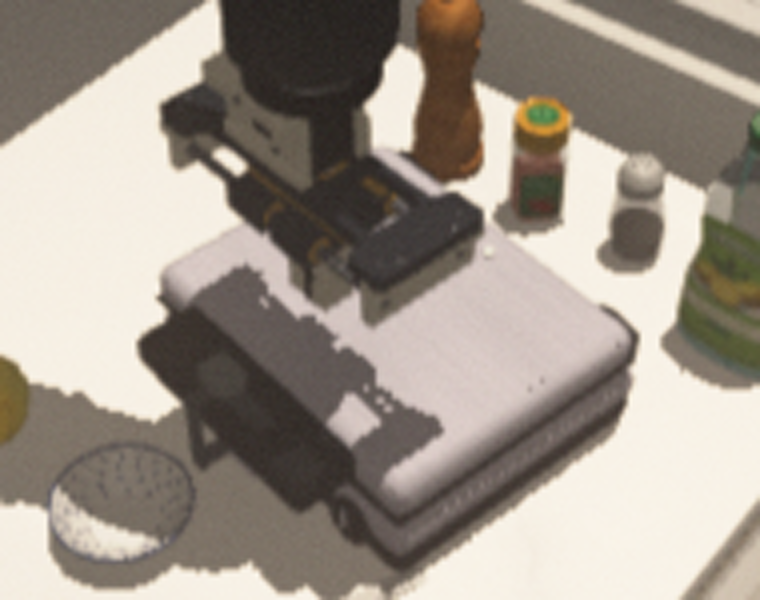

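View pics/wrist8.png

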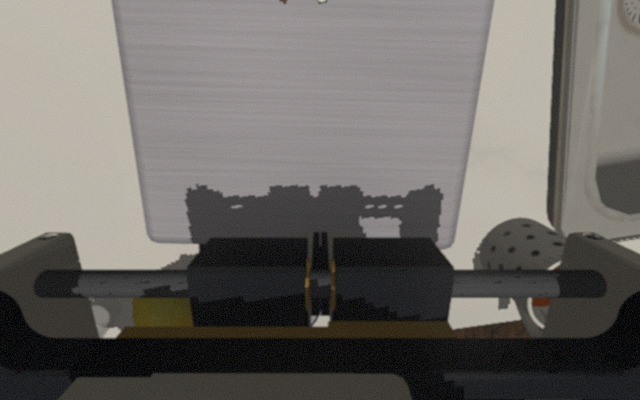

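drive_tool --travel '[[-0.4,0.8,0],[-0.4,0.9,0],[-0.5,0.9,0],[-0.46,0.85,-0.5],[0,0,-0.8]]' --rot '[[0,0,0],[0,0,0],[0,0,0],[0,0,0],[0,0,0]]'

```text
t: 15.15
tcp_pos: [0.456, 0.039, 0.1458]
ee_rot: [-0.001, 0.996, -0.085, 0.002]
force: [1.0, 0.3, 0.0]
gripper_width: 0.0004
```

drive_tool --travel '[[0,0,-0.5],[0,0,-0.35],[0,0,0]]' --rot '[[0,0,0],[0,0,0],[0,0,0]]'

```text
t: 15.45
tcp_pos: [0.4554, 0.0367, 0.1227]
ee_rot: [0.001, 0.996, -0.086, -0.001]
force: [-0.1, -1.0, 0.1]
gripper_width: 0.0005
```

```bash
python3 - <<'E'
from model import *
for c,x0,y0 in (('side',240,130),('scene',230,130)):
    im=shot(c,c+'9.png')
    a=cv2.imread(f'pics/{c}9.png')[y0:y0+150,x0:x0+190]; cv2.imwrite(f'pics/{c}9z.png',cv2.resize(a,None,fx=4,fy=4,interpolation=cv2.INTER_CUBIC))
    print([(np.round(x['at'],1),round(x['conf'],2),atz(im,x['at'],.113).round(4)) for x in manip.pinpoint(c,'catch_top')[:2]])
shot('wrist','wrist9.png')
s=manip.read_state(); print(s['t'],s['tcp_pos'],s['force'])
E
```

```text
[(array([281.4, 211. ]), 0.54, array([ 0.445 , -0.0107,  0.113 ])), (array([333.2, 248.7]), 0.16, array([ 0.4721, -0.2168,  0.113 ]))]
[(array([285.1, 221.8]), 0.55, array([ 0.4458, -0.0135,  0.113 ])), (array([340.6, 165.9]), 0.49, array([0.6957, 0.0041, 0.113 ]))]
15.7 [0.45646462 0.03701622 0.12419184] [ 0.28747972 -0.38874468  0.83842833]
```

View pics/side9z.png

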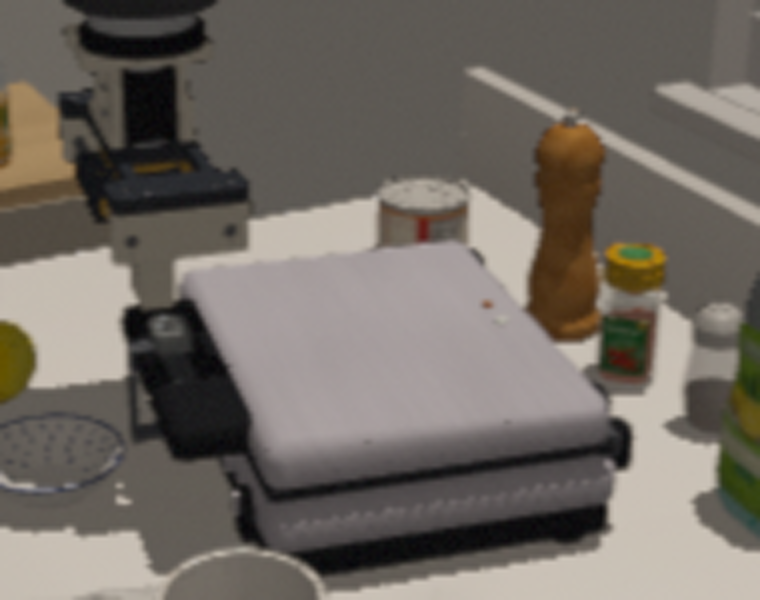

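View pics/scene9z.png

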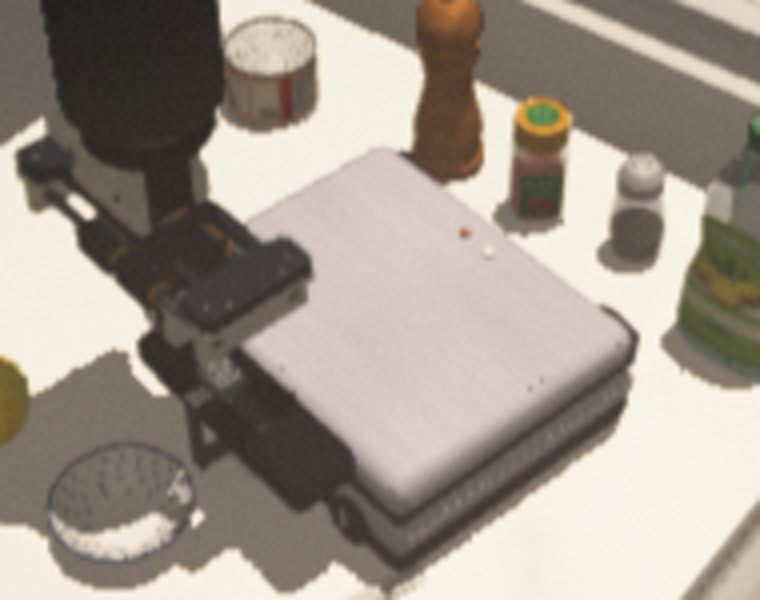

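View pics/wrist9.png

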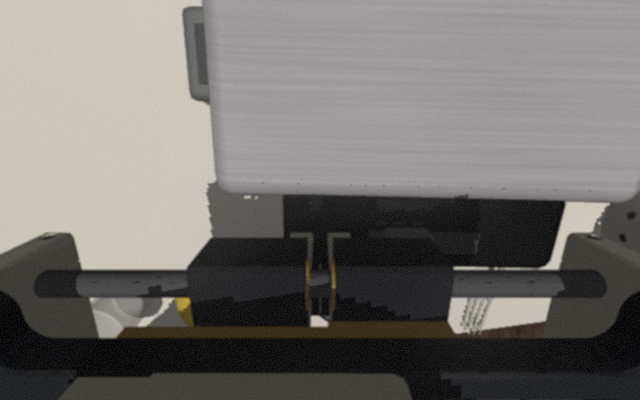

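drive_tool --travel '[[-0.04,0,-0.15],[-0.04,-0.25,0],[-0.04,-0.25,0],[-0.04,-0.25,0],[-0.04,-0.2,0]]' --rot '[[0,0,0],[0,0,0],[0,0,0],[0,0,0],[0,0,0]]'

```text
t: 16.2
tcp_pos: [0.4509, 0.0127, 0.1199]
ee_rot: [-0.0, 0.996, -0.086, 0.0]
force: [-1.7, 2.3, -0.3]
gripper_width: 0.0006
```

drive_tool --travel '[[-0.03,-0.2,0],[-0.03,-0.15,0],[0,0,0]]' --rot '[[0,0,0],[0,0,0],[0,0,0]]'

```text
t: 16.5
tcp_pos: [0.4494, 0.004, 0.1199]
ee_rot: [0.0, 0.996, -0.086, 0.0]
force: [-0.2, -0.5, -0.3]
gripper_width: 0.0005
```

drive_tool --travel '[[-0.03,-0.15,0],[-0.02,-0.12,0],[-0.02,-0.1,0],[0,0,0]]' --rot '[[0,0,0],[0,0,0],[0,0,0],[0,0,0]]'

```text
t: 16.9
tcp_pos: [0.4477, -0.005, 0.1199]
ee_rot: [0.0, 0.996, -0.086, 0.0]
force: [0.3, 0.7, -0.0]
gripper_width: 0.0006
```

```bash
python3 - <<'E'
from model import *
for c,x0,y0 in (('side',240,130),('scene',230,130)):
    im=shot(c,c+'10.png')
    a=cv2.imread(f'pics/{c}10.png')[y0:y0+150,x0:x0+190]; cv2.imwrite(f'pics/{c}10z.png',cv2.resize(a,None,fx=4,fy=4,interpolation=cv2.INTER_CUBIC))
    print([(np.round(x['at'],1),round(x['conf'],2),atz(im,x['at'],.113).round(4)) for x in manip.pinpoint(c,'catch_top')[:2]])
s=manip.read_state(); print(s['t'],s['tcp_pos'],s['force'])
E
```

```text
[(array([283.6, 215.2]), 0.75, array([ 0.4411, -0.0336,  0.113 ]))]
[(array([299.7, 155.9]), 0.72, array([0.6586, 0.1222, 0.113 ])), (array([293.2, 228.1]), 0.65, array([ 0.4428, -0.0425,  0.113 ]))]
17.1 [ 0.44766448 -0.0049121   0.11976458] [-0.48428642  0.29193597 -0.09359801]
```

View pics/side10z.png

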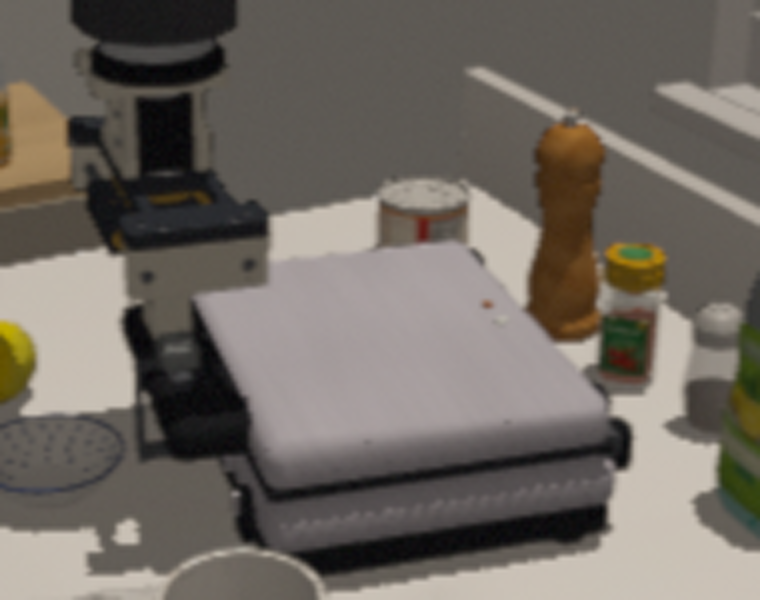

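Catch is moving (about 20 mm); push gently on to the stop.

drive_tool --travel '[[-0.02,-0.1,0],[-0.02,-0.1,0],[0,0,0]]' --rot '[[0,0,0],[0,0,0],[0,0,0]]'

```text
t: 17.4
tcp_pos: [0.4474, -0.0081, 0.1199]
ee_rot: [-0.002, 0.996, -0.086, 0.001]
force: [-1.6, 12.0, -0.3]
gripper_width: 0.0003
```

drive_tool --travel '[[-0.01,-0.08,0],[-0.01,-0.08,0],[0,0,0]]' --rot '[[0,0,0],[0,0,0],[0,0,0]]'

```text
t: 17.7
tcp_pos: [0.4473, -0.0117, 0.1199]
ee_rot: [-0.002, 0.996, -0.086, 0.001]
force: [-1.5, 14.4, -1.2]
gripper_width: 0.0007
```

drive_tool --travel '[[0.05,0.4,0],[0.1,0.6,0.3],[0,0.4,1],[0,0,1],[0,0,1]]' --rot '[[0,0,0],[0,0,0],[0,0,0],[0,0,0],[0,0,0]]'

```text
t: 18.2
tcp_pos: [0.4497, 0.0214, 0.2031]
ee_rot: [0.001, 0.996, -0.085, -0.0]
force: [0.3, 0.9, -0.1]
gripper_width: 0.0002
```

drive_tool --travel '[[0,1,1],[0,1,1],[0,1,1],[0,1,0],[0,1,0]]' --rot '[[0,0,0],[0,0,0],[0,0,0],[0,0,0],[0,0,0]]'

```text
t: 18.7
tcp_pos: [0.45, 0.1473, 0.2783]
ee_rot: [-0.0, 0.996, -0.086, 0.001]
force: [-0.4, 0.6, -0.4]
gripper_width: 0.0008
```

```bash
python3 - <<'E'
from model import *
for c,x0,y0 in (('side',240,130),('scene',230,130)):
    im=shot(c,c+'11.png')
    a=cv2.imread(f'pics/{c}11.png')[y0:y0+150,x0:x0+190]; cv2.imwrite(f'pics/{c}11z.png',cv2.resize(a,None,fx=4,fy=4,interpolation=cv2.INTER_CUBIC))
    for t,z in [('catch_top',.113),('lid_push',.099),('tray_end',.018),('grill',0),('lid_hinge',.064)]: print(c,t,[(np.round(x['at'],1),round(x['conf'],2),atz(im,x['at'],z).round(4)) for x in manip.pinpoint(c,t)[:2]])
shot('wrist','wrist11.png')
s=manip.read_state(); print(s['t'],s['tcp_pos'],s['force'])
E
```

```text
side catch_top [(array([286.9, 216.6]), 0.58, array([ 0.4451, -0.0437,  0.113 ]))]
side lid_push [(array([300.7, 214. ]), 0.59, array([ 0.4907, -0.0203,  0.099 ]))]
side tray_end []
side grill [(array([334.8, 247.1]), 0.68, array([ 0.5709, -0.0491,  0.    ])), (array([250.9, 248.8]), 0.62, array([0.3785, 0.0389, 0.    ]))]
side lid_hinge [(array([375.1, 219.3]), 0.66, array([ 0.6756, -0.0688,  0.064 ]))]
scene catch_top [(array([291.3, 227.3]), 0.71, array([ 0.4419, -0.0372,  0.113 ]))]
scene lid_push [(array([299.3, 219.6]), 0.7, array([ 0.4819, -0.0275,  0.099 ])), (array([228.9, 236.7]), 0.5, array([0.3345, 0.0703, 0.099 ]))]
scene tray_end []
scene grill [(array([331. , 228.8]), 0.78, array([ 0.5744, -0.057 ,  0.    ])), (array([355., 196.]), 0.17, array([ 0.7193, -0.0348, -0.    ]))]
scene lid_hinge [(array([356.9, 197. ]), 0.78, array([ 0.6653, -0.0759,  0.064 ]))]
19.35 [0.45001553 0.14588376 0.27734557] [-0.88616927  0.47953215 -0.63180222]
```

View pics/side11z.png

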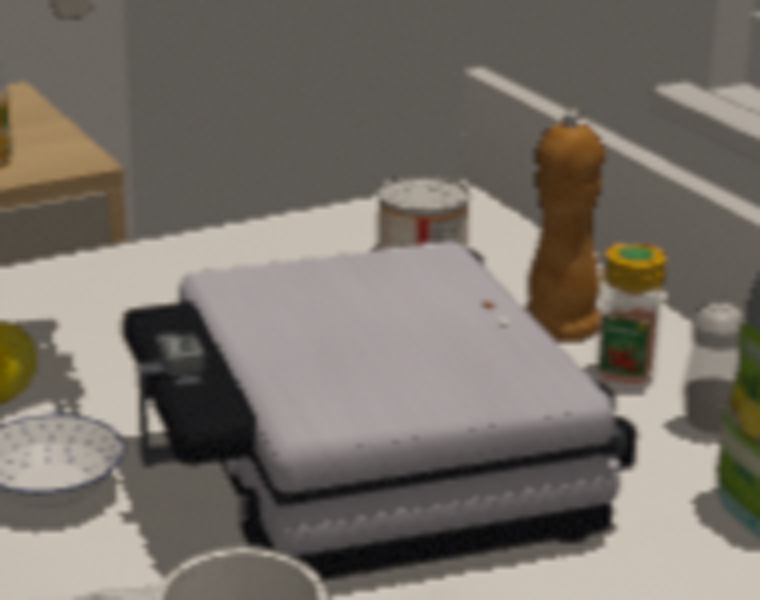

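View pics/scene11z.png

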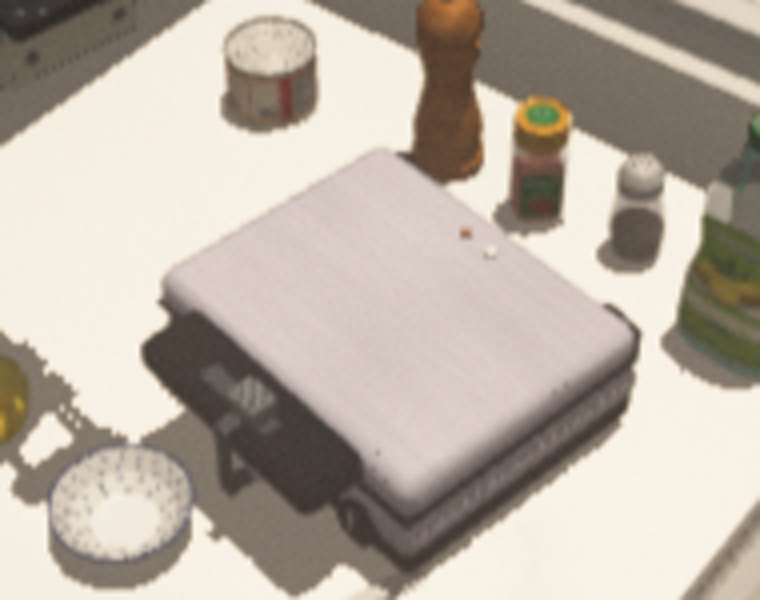

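View pics/wrist11.png

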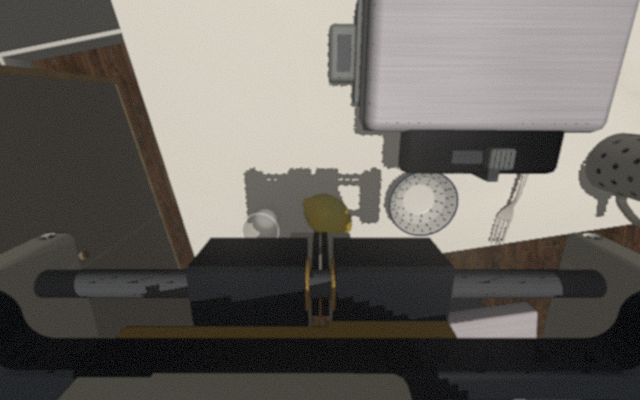

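```bash
python3 -c "
from rig import manip
print(manip.sign_off())"
```

```text
the job is handed in; nothing more can be done
None
```

I pushed the drip tray home, pushed the lid down until it was shut, and slid the catch across to the right. I then moved the arm clear and handed the job in at about 19 s; no verdict was reported.

- **Tray:** it stopped against about 18 N, well above its roughly 2 N of friction. The picture then showed its flange flush with the grill's side. The tray-end detector gave nothing in the last pictures, so this rests on the force and my reading of the pictures.
- **Lid:** I followed it down at about 0.5 rad/s, slower near the end. It met the bumpers with the fingertips at the expected shut height. The last push was harder than I meant, about 69 N against the 80 N limit, and I backed off at once.
- **Catch:** it met its stop at about 12–14 N. From the last wrist picture I estimate about 24 mm of travel.
- **Grill:** it slid a few millimetres during the tray and catch pushes, about 10 mm at most. The camera estimates of its position disagreed with each other by about 5–10 mm. It looks level.
- **Other things:** in the last pictures the items near the grill look to be where they were at the start. I did not measure them again.

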